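Unlock the eccentric and run the sample carriage home

ROBOT

A 6-joint arm with a two-finger parallel gripper is mounted at the origin on the work surface. World frame = base frame: x ahead of the robot, y to its left, z up, the work surface at z = 0. Lengths are in m, angles in rad, forces in N, time in s.
With the tool pointing down it reaches from about 0.4 to 0.825 m from the base axis. Payload 7 kg.
Tool frame: the origin (TCP) lies at the very end of the fingers, on their centre line; the grasp point (between the pads) lies 19 mm behind it; z points along the fingers, y is the direction in which the jaws open and shut (so a half turn about z gives the same grasp; the last joint's range is limited). The gripper opens to 85 mm and grips with 20 to 120 N. Pads are 22 mm wide; open, the fingers measure 114 mm over their backs; the gripper's body (76 mm by 85 mm) begins 54 mm behind the grasp point. The pads swing forward as they close: fully open they stand 13 mm farther back than shut.
Start: joints at [1.604, 0.359, 0.012, 0, -1.224, -0.288], TCP at [0.17, 0.653, 0.202] pointing down, gripper open.
Joint ranges: [-3.07, 3.07], [-1.43, 2.12], [-1.02, 1.25], [-3.03, 1.67], [-3.05, -0], [-3.03, 3.03]. Speed limits (rad/s): [2.39, 2.39, 3.01, 3.14, 3.14, 3.14].

INTERFACE

Orientations are given as a unit quaternion [w, x, y, z].
In Python, from bench import bot gives the robot as it stands.
- The arm moves only by the shell command python3 -m inch 'ROWS' [FORCE]. ROWS is JSON, a list of rows, each an object with "translation": the shift along the tool's x, y, z in mm, a list of three; "twist": the turn about the tool's z in degrees; "claw": the closure in counts, from 0 (fully open) to 255 (shut). A call has 1 to 10 rows; each row shifts and turns the pose as measured when the row begins, along the tool's axes as they then stand; what a row does not reach is not made up. A row lasts 1/10 s, in which the tool goes at most 50 mm and 8.59 degrees, less where a joint would pass 70% of its speed; a pose out of reach is approached as far as the arm can. A call with a gripper value outside its range is refused whole. The fingers move at their own pace and stop on an object; FORCE is the grip in N (left out, the last holds). Time passes only in rows, so rows that do not move let the fingers close. It gives the time, the measured TCP pose, the force and the opening at its end, in the units of the state.
- bot.sense(): the state, without advancing time (a new reading comes with each control period).
- bot.get_image(name): name is "scene" or "top" or "wrist"; returns a dict with "frame" (420x560x3 uint8, red, green, blue), "z_map" (420x560 float32, m along the optical axis (not along the pixel's ray), 0 where there is no reading), "fx", "fy", "cx", "cy" (pixels), "rvec" (rotation vector, rad) and "tvec" (3), from world to camera coordinates, as OpenCV has them; the wrist camera has in their place "mount" (4x4, takes a point from camera to tool coordinates, whose origin is the TCP and whose axes are the flange's). Camera axes: x right, y down, z forward; pixel columns grow to the right and rows downward; lengths in m; the calibration is good to about 2 mm. A picture is of the moment at which its call begins: read the wrist's pose just before it.
- bot.finish_job(): hands the job in, once; it reports no verdict.
The state is a dict: "time_s": time; "joint_pos": joint angles; "joint_vel": joint speeds; "effort": joint torques, N m; "tcp_pos": TCP position; "eef_rot": TCP orientation; "force": force on the tool from outside, world axes, zero at the start; "torque": the same for the moment, N m; "gripper_width": opening from 0.0 (shut) to 1.0 (fully open).
Only numpy, scipy, OpenCV 4.12 (cv2) and the standard library are available. Lean on these libraries where they do the work, as an engineer would, in place of code of your own. Each camera call takes 0.05 s, during which the arm holds its last target. There are 200 camera calls.

TASK

On the small colour reader, put a fingertip to the red post and push the brass cam round until its low point (white stripe) faces the carriage's nose, leaving the carriage where it stands; then push the carriage by its blue plate forward until it is fully home, with the amber sample beaker between the two black sensor posts, and take the hand away. Only push, gently, with the fingers: do not pinch the red post, do not lift or tip the sample beaker, and leave the other things on the bench alone.

Things in the scene. Friction and masses are not known exactly. Their poses are not given: they have to be found in the camera images.
- reader: Colour reader, fixed to the bench: grey base plate 10 mm thick from x -85 to +140 and y -65 to +65 mm. Origin on the bench below the plate; its x axis is the carriage's forward direction, z up. Two fixed black sensor posts, 20 x 20 mm, stand at x 3, y +52 and -52 mm and rise to z 72 mm.
- carriage (a joint): Travel of the aluminium sample carriage along the reader's +x, m: 0 = back (as found), 0.031 = fully home, its side ears against the sensor posts. Stiff (about 2 N), stays where left. The cam blocks it: it comes home only with the cam within about 0.35 rad of its low point. At 0 its body (70 x 74 mm) spans reader x -63 to +7 mm; its beaker nest's rim is 35 mm above the bench.
- push_plate (a point): Middle of the rear face (the face to push, its normal is the reader's -x) of the blue upright push plate at the back of the carriage. The plate is 94 mm wide (reader's y), 8 mm thick, and stands from 11 to 75 mm above the bench; this point is 55 mm up. It moves with the carriage.
- cam (a joint): Angle of the brass eccentric cam, rad, counter-clockwise from above positive. 0 = high lobe and red post point straight at the carriage nose (reader's -x); the low point faces the nose at +3.14 and equally at -3.14 (it can turn on to +4 and -4). Starts within 1.3 of 0, may be turned either way. Stiff, about 3 N at the post; stays where left.
- nose (a point): Front end of the carriage's dark steel follower nose, mid-width on its top, 28 mm above the bench; the nose is 22 mm wide and 15 mm long with a white stripe. It moves with the carriage.
- cam_axis (a point): Upright axis on which the cam turns, at the cam's top face (28 mm above the bench); at x 75, y 0 mm in the reader's frame. The cam is a disc of 36 mm radius, 14 mm thick, its centre 16 mm off this axis towards the red post.
- post (a point): Axis of the upright red finger post on the cam's lobe, at 48 mm above the bench. The post is round, 14 mm in diameter, stands from the cam's top (28 mm) up to 68 mm above the bench, and is 40 mm from the cam axis. It moves with the cam.
- cam_low (a point): The cam's low point: on the rim of the cam's top face, 20 mm from the cam axis, directly opposite the red post, at the end of a white stripe. The nose carries a matching white stripe.
- beaker: Amber sample beaker, loose, standing in the square nest (58 mm inside) on the carriage, straight-sided, 54 mm across, 60 mm tall, origin at the centre of its underside (25 mm above the bench), rim at 85 mm.
- beam (a point): Fixed point midway between the two sensor posts, 56 mm above the bench, where the beaker's axis is when the carriage is home.
- spare_beaker: Spare amber beaker, loose on the bench left of the reader, 54 mm across, 60 mm tall, origin at the centre of its underside. Not to be disturbed.
- green_dish: Open green dish, loose, 110 x 75 x 22 mm, on the bench right of the reader, origin at the centre of its underside. Not to be disturbed.
- spoon: White spoon, loose, 160 mm long, lying on the bench left of the reader along its own x. Not to be disturbed.
- jar: Glass jar with white cap, 70 mm across, 85 mm tall, on the bench right of the reader beyond the dish, origin at the centre of its underside. Not to be disturbed.
There are look-alikes about, which are no part of the job. What is shaped like the beaker but green or purple is not meant.

How it is judged:
On the way, in this order (a step that is already met when the one before it is completed fails the run):
1. the cam's low point faces the nose (within 0.3 rad) while the carriage is still back (within 6 mm) ((value of joint cam between 2.84159 and 3.44159 rad or value of joint cam between -3.44159 and -2.84159 rad) and value of joint carriage below 0.006 m), for 0.2 s.
2. the carriage is pushed fully home (value of joint carriage above 0.028 m and (value of joint cam between 2.79159 and 3.49159 rad or value of joint cam between -3.49159 and -2.79159 rad)), for 0.2 s.
At the end, for the whole second after the job is handed in: The carriage is home within 3 mm, the cam's low point faces the nose within 0.35 rad, and the sample beaker stands upright (within 0.15 rad) in its nest with its axis within 10 mm of the line between the sensor posts, all at rest (all of step 2 and angle between beaker's own z axis and vertical below 0.15 rad and horizontal distance between beaker and beam below 0.01 m and height (world z) of beaker below 0.032 m and linear speed of beaker below 0.02 m/s and velocity of joint carriage between -0.01 and 0.01 m/s and velocity of joint cam between -0.1 and 0.1 rad/s); the robot touches nothing.
It fails at once if the carriage is moved more than 10 mm forward while the cam is more than 0.5 rad from its low point (value of joint carriage above 0.01 m and not (value of joint cam between 2.64159 and 3.64159 rad or value of joint cam between -3.64159 and -2.64159 rad)).
It fails at once if the sample beaker is lifted more than 15 mm or tipped more than 0.35 rad (height (world z) of beaker above 0.04 m or angle between beaker's own z axis and vertical above 0.35 rad).
It fails at once if the red post or cam is pinched or forced (over 40 N between fingers and cam) (contact force between the fingers and cam above 40 N).
It fails at once if the carriage is forced (over 60 N between fingers and carriage) (contact force between the fingers and carriage above 60 N).
It fails at once if another thing on the bench is moved more than 20 mm or lifted (distance of any of spare_beaker, green_dish, spoon, jar from where it was at the start of the episode above 0.02 m).
It also fails if it takes over 53 s, if anything falls off the work surface, if the arm or the gripper's body presses on something with over 40 N, if the wrist force passes 120 N, or if a joint passes its speed limit or range.

## Working session

There is one attempt and no reset: what is moved stays moved. The work goes in short steps, Python scripts to look and compute and a shell command to move; the robot and the scene stay as the last step left them, time stands still between calls to the robot, and variables do not carry over. Pictures are saved under pics/ and viewed, about 8 in all and at most 12, crops included, and the job is handed in when it is done.

```bash
mkdir -p pics; cat > h.py <<'E'
import numpy as np, cv2
from bench import bot
from scipy.spatial.transform import Rotation as R
def grab(n):
    s=bot.sense(); g=bot.get_image(n)
    if n=="wrist":
        q=s["eef_rot"]; T=np.eye(4); T[:3,:3]=R.from_quat([q[1],q[2],q[3],q[0]]).as_matrix(); T[:3,3]=s["tcp_pos"]
        M=T@np.array(g["mount"])
    else:
        Rm=cv2.Rodrigues(np.array(g["rvec"],float))[0]; M=np.eye(4); M[:3,:3]=Rm.T; M[:3,3]=-Rm.T@np.array(g["tvec"],float).ravel()
    return g,M
def onz(g,M,u,v,z):
    d=M[:3,:3]@np.array([(u-g["cx"])/g["fx"],(v-g["cy"])/g["fy"],1]); o=M[:3,3]
    return o+d*(z-o[2])/d[2]
def dep(g,M,u,v):
    Z=g["z_map"][int(v),int(u)]
    return M[:3,:3]@np.array([(u-g["cx"])/g["fx"]*Z,(v-g["cy"])/g["fy"]*Z,Z])+M[:3,3]
def save(n,f,box=None,k=1):
    f=f[...,::-1]
    if box: f=f[box[1]:box[3],box[0]:box[2]]
    cv2.imwrite("pics/"+n,cv2.resize(f,None,fx=k,fy=k,interpolation=cv2.INTER_CUBIC))
E
python3 - <<'E'
from h import *
import pickle
for n in ["top","scene"]:
    g,M=grab(n); pickle.dump((g,M),open(n+".pkl","wb")); save(n+"1.png",g["frame"],None,1.4)
print(bot.sense())
E
```

```text
{'time_s': 0.1, 'joint_pos': array([ 1.60407248e+00,  3.59336512e-01,  1.11415729e-02, -3.13226890e-04,
       -1.22411723e+00, -2.88156930e-01]), 'joint_vel': array([-0.00105822, -0.0020971 ,  0.00125562,  0.00239525, -0.00268589,
       -0.00034759]), 'effort': array([-9.62108788e-04, -5.84765339e+01,  2.94106722e+01,  6.95452318e+00,
       -3.16250451e-03,  8.76792058e-06]), 'tcp_pos': array([0.17005954, 0.65272306, 0.20153895]), 'eef_rot': array([ 7.71720761e-04,  9.91883384e-01, -1.27148561e-01, -2.40707097e-05]), 'force': array([-0.23591536, -0.23840626,  0.10345118]), 'torque': array([-0.04873585, -0.00526545, -0.03774843]), 'gripper_width': 1.000548416105242}
```

View pics/top1.png

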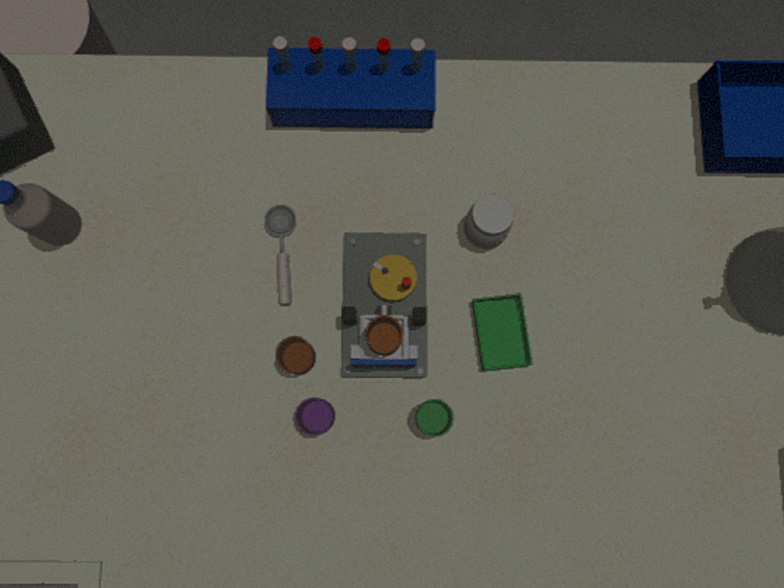

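View pics/scene1.png

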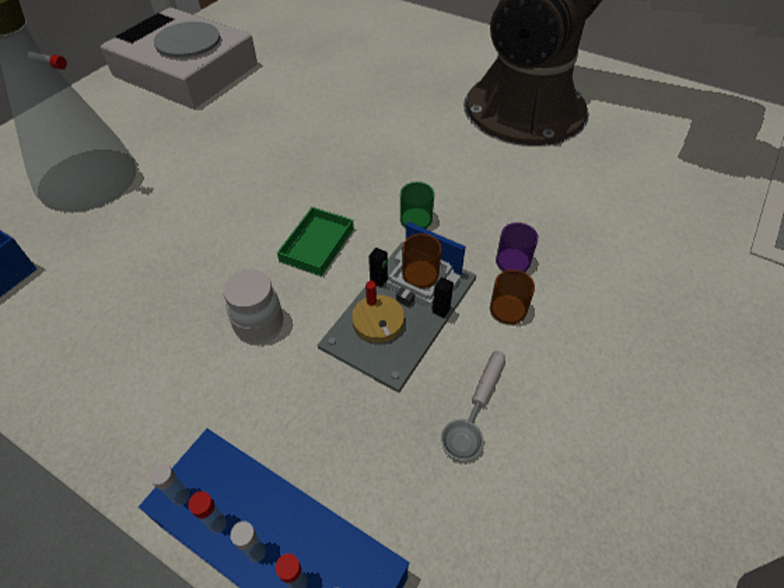

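Top view: the reader plate has corners near (343,233), (427,233), (427,377) and (341,377) in the 1.4x picture. The red post is at (406,283), the cam's white stripe at (380,267), the blue plate at (384,362) and the nose at (384,311).

```bash
python3 - <<'E'
from h import *
import pickle
g,M=pickle.load(open("top.pkl","rb"))
save("top2.png",g["frame"],(235,155,315,280),4.8)
P=lambda u,v,z:onz(g,M,u/1.4,v/1.4,z)
print("cam pos",M[:3,3])
for n,u,v,z in [("c1",343,233,.01),("c2",427,233,.01),("c3",427,377,.01),("c4",341,377,.01),("post",406,281,.068),("jar",492,212,.085),("spare",296,350,.06),("green",434,414,.06),("purple",316,412,.06)]:
    print(n,P(u,v,z).round(4))
E
```

```text
cam pos [0.38863343 0.03920534 1.04817088]
c1 [0.6709 0.11   0.01  ]
c2 [ 0.6721 -0.0217  0.01  ]
c3 [ 0.4475 -0.0211  0.01  ]
c4 [0.4467 0.1086 0.01  ]
post [0.5835 0.0126 0.068 ]
jar [ 0.6843 -0.1129  0.085 ]
spare [0.4823 0.1709 0.06  ]
green [ 0.3924 -0.028   0.06  ]
purple [0.3943 0.1398 0.06  ]
```

View pics/top2.png

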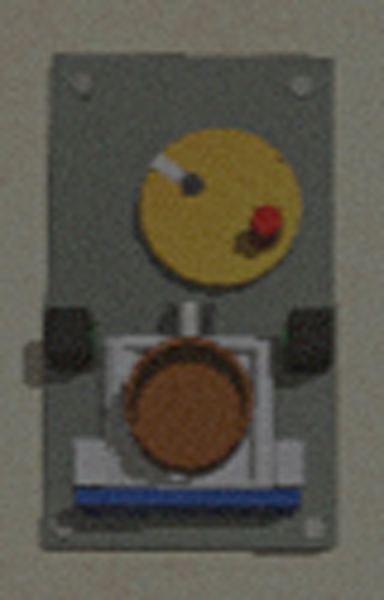

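```bash
python3 - <<'E'
from h import *
import pickle
g,M=pickle.load(open("top.pkl","rb"))
P=lambda u,v,z:onz(g,M,235+u/4.8,155+v/4.8,z)[:2]
A=dict(fl=P(52,54,.01),fr=P(333,58,.01),br=P(336,550,.01),bl=P(44,547,.01),axis=P(191,184,.028),low=P(155,158,.028),post=P(266,219,.068),nose=P(190,302,.028),plL=P(75,488,.075),plR=P(300,488,.075),beak=P(188,402,.085),sL=P(68,312,.072),sR=P(311,312,.072),discc=P(220,207,.028))
for k,v in A.items(): print(k,v.round(4))
src=np.array([[140,65],[140,-65],[-85,-65],[-85,65],[75,0]])/1e3
dst=np.array([A[k] for k in("fl","fr","br","bl","axis")])
T=cv2.estimateAffinePartial2D(src,dst)[0];print(T)
yaw=np.arctan2(T[1,0],T[0,0]);print("yaw",yaw)
for k,v in A.items():
    c,s=np.cos(yaw),np.sin(yaw);print(k,(np.array([[c,s],[-s,c]])@(v-T[:,2])*1e3).round(1))
E
```

```text
fl [0.6713 0.1081]
fr [ 0.6706 -0.0204]
br [ 0.4469 -0.0211]
bl [0.4474 0.1074]
axis [0.6072 0.044 ]
low [0.619  0.0602]
post [0.5837 0.0117]
nose [0.5541 0.044 ]
plL [0.4681 0.0908]
plR [ 0.4687 -0.0025]
beak [0.503  0.0442]
sL [0.5423 0.0951]
sR [ 0.5431 -0.0072]
discc [0.5969 0.0311]
[[ 0.99367542 -0.00156733  0.53192309]
 [ 0.00156733  0.99367542  0.04356011]]
yaw 0.0015773075707636846
fl [139.5  64.4]
fr [138.6 -64.1]
br [-85.2 -64.5]
bl [-84.4  63.9]
axis [75.3  0.4]
low [87.1 16.5]
post [ 51.7 -31.9]
nose [22.2  0.4]
plL [-63.8  47.3]
plR [-63.3 -45.9]
beak [-28.9   0.7]
sL [10.5 51.6]
sR [ 11.1 -50.8]
discc [ 65.  -12.6]
```

Reader origin is about (0.532, 0.0436) with yaw about 0, and the measured points match the given sizes. The cam is at about +0.94 rad, so I'll push the post counter-clockwise from behind. First I shut the gripper and travel high.

```bash
cat >> h.py <<'E'
def to(x,y,z,heading=None):
    s=bot.sense(); q=s["eef_rot"]; m=R.from_quat([q[1],q[2],q[3],q[0]]).as_matrix()
    d=m.T@(np.array([x,y,z])-s["tcp_pos"])*1e3; h=np.degrees(np.arctan2(m[1,0],m[0,0]))
    print("t",round(s["time_s"],2),"tcp",s["tcp_pos"].round(4),"head",h.round(1),"tilt",m[:,2].round(3),"F",s["force"].round(1),"j",s["joint_pos"].round(2),"tool delta mm",d.round(1),"twist",None if heading is None else round(h-heading,1))
E
python3 -m inch '[{"translation":[33,32,0],"twist":0,"claw":255},{"translation":[33,32,0],"twist":0,"claw":255},{"translation":[33,32,0],"twist":0,"claw":255},{"translation":[33,32,0],"twist":0,"claw":255},{"translation":[33,32,0],"twist":0,"claw":255},{"translation":[33,32,0],"twist":0,"claw":255},{"translation":[33,32,0],"twist":0,"claw":255},{"translation":[33,32,0],"twist":0,"claw":255},{"translation":[33,32,0],"twist":0,"claw":255},{"translation":[33,32,0],"twist":0,"claw":255}]' 20
python3 -c "
from h import *
to(.561,.0275,.13,-36)"
```

```text
time_s: 1.1
tcp_pos: [0.4124, 0.2474, 0.1982]
eef_rot: [0.004, 0.992, -0.123, -0.0]
force: [1.0, -0.2, 0.8]
gripper_width: -0.001
t 1.1 tcp [0.4124 0.2474 0.1982] head -14.1 tilt [-0.002 -0.008 -1.   ] F [ 1.  -0.2  0.8] j [ 0.95  0.04 -0.4   0.   -1.13  0.37] tool delta mm [197.7 176.3  69.8] twist 21.9
```

```bash

python3 -m inch '[{"translation":[33,30,5],"twist":0,"claw":255},{"translation":[33,30,5],"twist":0,"claw":255},{"translation":[33,30,5],"twist":0,"claw":255},{"translation":[33,30,5],"twist":0,"claw":255},{"translation":[33,30,5],"twist":0,"claw":255},{"translation":[16,16,5],"twist":0,"claw":255},{"translation":[0,0,0],"twist":7,"claw":255},{"translation":[0,0,0],"twist":8,"claw":255},{"translation":[0,0,0],"twist":7,"claw":255},{"translation":[0,0,0],"twist":0,"claw":255}]'
python3 - <<'E'
from h import *
to(.561,.0275,.13,-36)
g,M=grab("wrist"); save("wrist1.png",g["frame"],None,1.2)
E
```

```text
time_s: 2.1
tcp_pos: [0.5514, 0.0251, 0.1656]
eef_rot: [0.005, 0.947, -0.32, -0.002]
force: [-0.1, 0.5, 0.1]
gripper_width: -0.006
t 2.1 tcp [0.5514 0.0251 0.1656] head -37.4 tilt [-0.007 -0.009 -1.   ] F [-0.1  0.5  0.1] j [ 0.4   0.19 -0.31  0.01 -1.08  0.51] tool delta mm [ 6.2 -8.1 35.5] twist -1.4
```

View pics/wrist1.png

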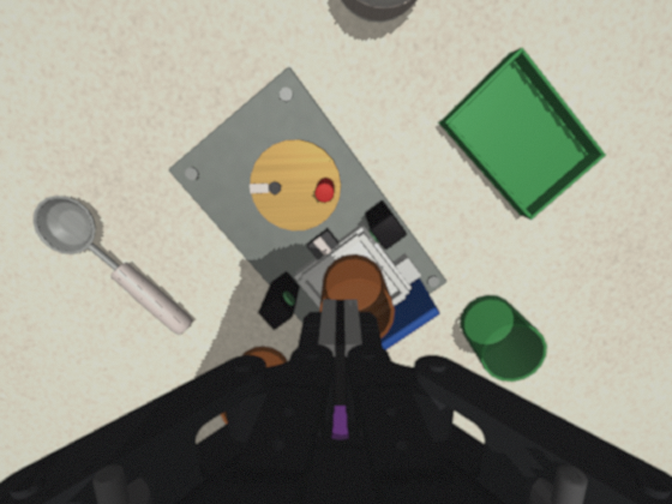

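Wrist view: post top at about (325,184), cam axis at (275,188), nose front at about (315,237) and the fingertip around (340,300) above the beaker.

```bash
python3 - <<'E'
from h import *
g,M=grab("wrist")
for n,u,v,z in [("post",325,184,.068),("axis",275,188,.028),("low",249,188,.028),("fl",170,169,.01),("fr",290,68,.01),("br",446,282,.01)]: print(n,onz(g,M,u/1.2,v/1.2,z).round(4))
to(.561,.0275,.045,-36)
E
```

```text
post [0.588  0.0098 0.068 ]
axis [0.606  0.0471 0.028 ]
low [0.6184 0.0635 0.028 ]
fl [0.6698 0.1096 0.01  ]
fr [ 0.6697 -0.0174  0.01  ]
br [ 0.4476 -0.0178  0.01  ]
t 2.2 tcp [0.5514 0.0254 0.1657] head -37.0 tilt [-0.006 -0.009 -1.   ] F [0.7 1.  0.7] j [ 0.41  0.19 -0.31  0.01 -1.08  0.52] tool delta mm [  6.4  -8.8 120.6] twist -1.0
```

```bash

python3 -m inch '[{"translation":[7,-9,30],"twist":0,"claw":255},{"translation":[0,0,30],"twist":0,"claw":255},{"translation":[0,0,30],"twist":0,"claw":255},{"translation":[0,0,20],"twist":0,"claw":255},{"translation":[0,0,8],"twist":0,"claw":255},{"translation":[0,0,0],"twist":0,"claw":255}]'
python3 - <<'E'
from h import *
to(.562,.027,.045,-34)
E
```

```text
time_s: 2.8
tcp_pos: [0.5638, 0.0291, 0.0459]
eef_rot: [0.004, 0.952, -0.307, 0.0]
force: [0.2, 0.4, 0.6]
gripper_width: 0.001
t 2.8 tcp [0.5638 0.0291 0.0459] head -35.7 tilt [-0.002 -0.007 -1.   ] F [0.2 0.4 0.6] j [ 0.4   0.33 -0.43  0.01 -0.81  0.54] tool delta mm [-0.2  2.7  0.9] twist -1.7
```

```bash

python3 -m inch '[{"translation":[4,-1,0],"twist":-2,"claw":255},{"translation":[4,-1,0],"twist":-2,"claw":255},{"translation":[3,0,0],"twist":0,"claw":255},{"translation":[3,1,0],"twist":-4,"claw":255},{"translation":[3,1,0],"twist":-4,"claw":255},{"translation":[3,1,0],"twist":-4,"claw":255},{"translation":[3,1,0],"twist":-4,"claw":255}]'
cat > st.py <<'E'
from h import *
A=np.array([.607,.0455])
s=bot.sense();q=s["eef_rot"];m=R.from_quat([q[1],q[2],q[3],q[0]]).as_matrix()
h=np.degrees(np.arctan2(m[1,0],m[0,0])); r=m[:2,:2].T@(s["tcp_pos"][:2]-A)*1e3
p=s["tcp_pos"][:2]+.018*m[:2,0]-A
print("t",round(s["time_s"],2),"tcp",s["tcp_pos"].round(4),"h",h.round(1),"tool-frame rel axis (want -18,40)",r.round(1),"F",s["force"].round(1),"post phi if in contact",np.degrees(np.arctan2(p[1],p[0])).round(1),"j",s["joint_pos"].round(2))
E
python3 st.py
```

```text
time_s: 3.5
tcp_pos: [0.5881, 0.0175, 0.0539]
eef_rot: [0.002, 0.992, -0.128, 0.004]
force: [-0.1, 0.4, 0.9]
gripper_width: -0.003
t 3.5 tcp [0.5881 0.0175 0.0539] h -14.7 tool-frame rel axis (want -18,40) [-11.2  31.9] F [-0.1  0.4  0.9] post phi if in contact -92.7 j [ 0.37  0.35 -0.38  0.01 -0.83  0.94]
```

```bash
python3 - <<'E'
from h import *
g,M=grab("wrist"); save("wrist2.png",g["frame"],(130,80,430,300),2.6)
to(0,0,0)
E
```

```text
t 3.55 tcp [0.5887 0.0173 0.0541] head -14.5 tilt [ 0.009 -0.005 -1.   ] F [0.2 0.3 0.5] j [ 0.37  0.35 -0.38  0.01 -0.83  0.94] tool delta mm [-566.1  164.    49. ] twist None
```

View pics/wrist2.png

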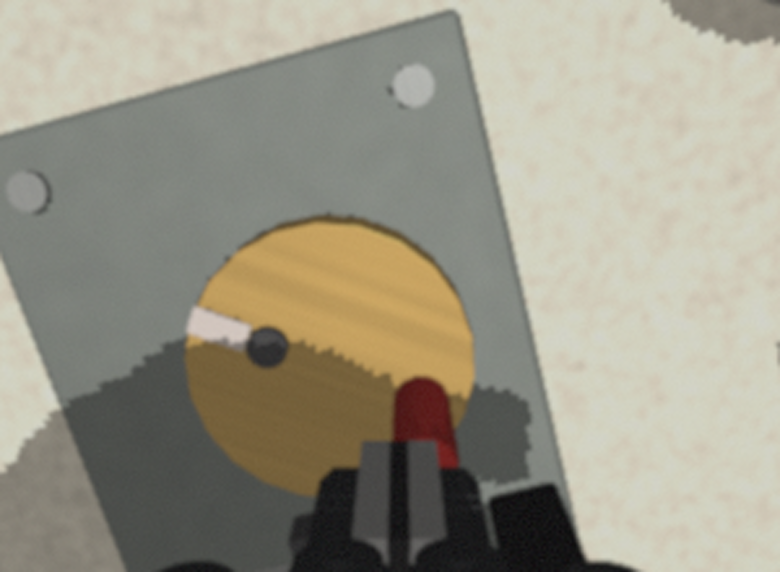

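```bash
cat > cam.py <<'E'
from h import *
import sys
def phi(g,M,ax,lo):
    a=onz(g,M,*ax,.028);l=onz(g,M,*lo,.028);d=a-l
    print("axis",a.round(4),"low",l.round(4),"phi post",np.degrees(np.arctan2(d[1],d[0])).round(1),"len",np.hypot(*d[:2]).round(4))
def proj(g,M,p):
    c=np.linalg.inv(M)@np.append(p,1);return (c[:2]/c[2]*[g["fx"],g["fy"]]+[g["cx"],g["cy"]]).round(1)
E
python3 - <<'E'
from cam import *
g,M=grab("wrist")
f=lambda u,v:(130+u/2.6,80+v/2.6)
phi(g,M,f(267,347),f(190,320))
print("cam",M[:3,3],M[:3,2])
inv=lambda p:((p-[130,80])*2.6).round()
for ph in(-121,-115,-110,-100,-90):
    c=[.607+.04*np.cos(np.radians(ph)),.0455+.04*np.sin(np.radians(ph))]
    print(ph,inv(proj(g,M,c+[.028])),inv(proj(g,M,c+[.068])))
s=bot.sense()["tcp_pos"];print(inv(proj(g,M,s)))
E
```

```text
axis [0.6064 0.0468 0.028 ] low [0.6177 0.063  0.028 ] phi post -124.9 len 0.0198
cam [0.65791321 0.00077081 0.22734293] [-0.26704949  0.0663777  -0.96139408]
-121 [427. 387.] [434. 454.]
-115 [431. 372.] [439. 435.]
-110 [433. 359.] [441. 419.]
-100 [433. 332.] [442. 387.]
-90 [429. 304.] [437. 354.]
[401. 426.]
```

```bash
python3 - <<'E'
from cam import *
g,M=grab("wrist")
for n,u,v in [("post lowest vis",420,395),("post",422,420),("post mid",415,435),("post right",452,463),("post right hi",450,450),("tipL",375,450),("tipR",428,450),("tipR top",425,470),("tipL2",375,500),("axis",267,347),("cam",330,400)]:
    uu,vv=130+u/2.6,80+v/2.6
    print(n,dep(g,M,uu,vv).round(4),g["frame"][int(vv),int(uu)])
to(0,0,0)
E
```

```text
post lowest vis [0.59   0.0124 0.0431] [88 25 23]
post [0.5901 0.0124 0.0586] [92 29 27]
post mid [0.5907 0.014  0.0671] [81 20 21]
post right [0.5834 0.0081 0.0686] [113  37  36]
post right hi [0.5861 0.0078 0.0683] [102  31  27]
tipL [0.6002 0.0193 0.0922] [72 71 70]
tipR [0.5976 0.0104 0.0917] [72 72 71]
tipR top [0.5976 0.0112 0.0991] [72 71 70]
tipL2 [0.5996 0.019  0.1096] [72 71 69]
axis [0.6073 0.0458 0.032 ] [51 50 51]
cam [0.5895 0.0353 0.0297] [117  96  58]
t 3.65 tcp [0.5879 0.0175 0.0536] head -15.0 tilt [ 0.008 -0.005 -1.   ] F [-0.4  0.7 -0.3] j [ 0.37  0.35 -0.38  0.01 -0.83  0.94] tool delta mm [-563.8  169.    49. ] twist None
```

```bash
python3 - <<'E'
from cam import *
g,M=grab("scene"); save("scene2.png",g["frame"],(220,130,360,280),4)
print(proj(g,M,bot.sense()["tcp_pos"]), "crop", (proj(g,M,bot.sense()["tcp_pos"])-[220,130])*4)
E
```

```text
[265.8 210.8] crop [183.2 323.2]
```

View pics/scene2.png

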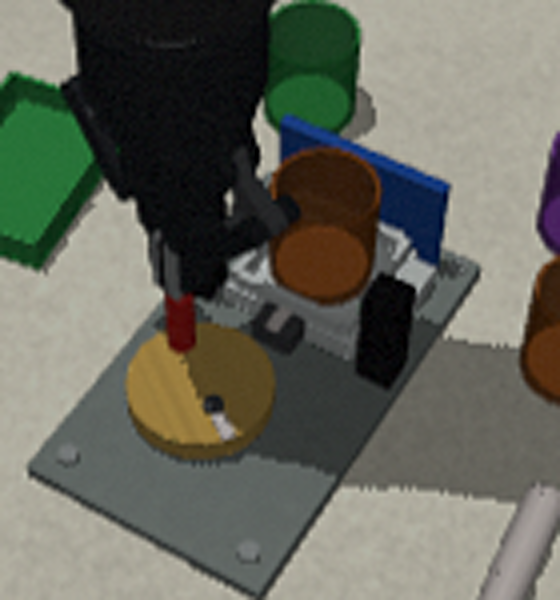

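```bash
python3 - <<'E'
from cam import *
g,M=grab("scene")
for u,v in [(205,285),(205,292),(195,285),(180,285),(172,280),(215,280),(182,292),(182,300),(182,310),(180,340)]:
    uu,vv=220+u/4,130+v/4
    print(u,v,dep(g,M,uu,vv).round(4),g["frame"][int(vv),int(uu)])
g,M=grab("wrist")
# lowest finger points
h,w=g["z_map"].shape; v,u=np.mgrid[0:h,0:w]; Z=g["z_map"]
c=np.stack([(u-g["cx"])/g["fx"]*Z,(v-g["cy"])/g["fy"]*Z,Z],-1)@M[:3,:3].T+M[:3,3]
f=g["frame"].astype(int); k=(Z>0)&(abs(f[...,0]-f[...,2])<8)&(c[...,2]>.069)&(np.hypot(c[...,0]-.59,c[...,1]-.016)<.03)
for zz in np.arange(.069,.11,.004):
    kk=k&(c[...,2]>=zz)&(c[...,2]<zz+.004)
    if kk.any(): print(zz.round(3),kk.sum(),c[kk][:,:2].min(0).round(4),c[kk][:,:2].max(0).round(4))
E
```

```text
205 285 [5.423e-01 4.000e-04 2.320e-02] [8 6 7]
205 292 [5.424e-01 4.000e-04 1.770e-02] [7 3 4]
195 285 [0.5941 0.0293 0.0964] [18 17 19]
180 285 [0.5953 0.0221 0.093 ] [12 14 15]
172 280 [0.5966 0.0187 0.0958] [63 63 64]
215 280 [0.537  0.003  0.0233] [4 2 3]
182 292 [0.5943 0.0222 0.087 ] [45 42 42]
182 300 [0.5861 0.0163 0.0685] [93 16 14]
182 310 [0.5872 0.0168 0.0625] [80 14 15]
180 340 [0.5894 0.0164 0.0414] [77  9  7]
0.085 27 [0.5966 0.0098] [0.5997 0.0214]
0.089 156 [0.591  0.0048] [0.5999 0.0289]
0.093 215 [0.5905 0.0037] [0.6003 0.0289]
0.097 255 [0.5903 0.0038] [0.6002 0.0295]
0.101 282 [0.5902 0.0038] [0.6002 0.0298]
0.105 295 [0.5902 0.0038] [0.6002 0.0299]
0.109 344 [0.5904 0.0038] [0.6002 0.0301]
```

Both cameras put the shut fingertips about 32 mm behind the reported TCP (tip z about 0.086, TCP z 0.054), so the finger went over the post and the cam hasn't moved. I'll profile the gripper's real underside before going lower.

```bash
python3 - <<'E'
from cam import *
s=bot.sense();q=s["eef_rot"];m=R.from_quat([q[1],q[2],q[3],q[0]]).as_matrix()
for n in("wrist","scene"):
    g,M=grab(n)
    h,w=g["z_map"].shape; v,u=np.mgrid[0:h,0:w]; Z=g["z_map"]
    c=np.stack([(u-g["cx"])/g["fx"]*Z,(v-g["cy"])/g["fy"]*Z,Z],-1)@M[:3,:3].T+M[:3,3]
    t=(c-s["tcp_pos"])@m*1e3   # tool frame
    k=(Z>0)&(c[...,2]>.09-.006)&(np.hypot(t[...,0],t[...,1])<90)&(g["frame"].max(-1)<85)
    p=t[k]; print(n,len(p))
    for a in range(-75,80,10):
        kk=abs(p[:,1]-a)<5
        if kk.sum()>5: print("y",a,"zmax(toward bench) ",np.percentile(p[kk,2],98).round(1),"x range",p[kk,0].min().round(),p[kk,0].max().round(),kk.sum())
to(.5,.0,0)
E
```

```text
wrist 50461
y -65 zmax(toward bench)  -112.8 x range 11.0 13.0 145
y -55 zmax(toward bench)  -103.4 x range 9.0 16.0 2381
y -45 zmax(toward bench)  -93.0 x range -5.0 14.0 4606
y -35 zmax(toward bench)  -81.2 x range -9.0 14.0 4940
y -25 zmax(toward bench)  -76.0 x range -8.0 14.0 2937
y -15 zmax(toward bench)  -46.4 x range 6.0 21.0 4811
y -5 zmax(toward bench)  -41.0 x range -12.0 21.0 5988
y 5 zmax(toward bench)  -41.1 x range -11.0 21.0 6205
y 15 zmax(toward bench)  -50.5 x range 3.0 21.0 3963
y 25 zmax(toward bench)  -77.8 x range -9.0 15.0 3203
y 35 zmax(toward bench)  -82.7 x range -9.0 14.0 5457
y 45 zmax(toward bench)  -95.0 x range -4.0 14.0 3998
y 55 zmax(toward bench)  -105.1 x range 10.0 15.0 1821
y 65 zmax(toward bench)  -114.2 x range 11.0 12.0 6
scene 13191
y -75 zmax(toward bench)  -368.2 x range -21.0 6.0 439
y -65 zmax(toward bench)  -367.1 x range -14.0 13.0 437
y -55 zmax(toward bench)  -115.1 x range -12.0 21.0 543
y -45 zmax(toward bench)  -121.9 x range -27.0 30.0 2919
y -35 zmax(toward bench)  -130.9 x range -83.0 41.0 2687
y -25 zmax(toward bench)  -91.9 x range -84.0 47.0 1750
y -15 zmax(toward bench)  -56.5 x range -67.0 52.0 1485
y -5 zmax(toward bench)  -43.8 x range -8.0 52.0 1049
y 5 zmax(toward bench)  -52.4 x range 6.0 52.0 774
y 15 zmax(toward bench)  -76.6 x range -78.0 50.0 445
y 25 zmax(toward bench)  -78.3 x range -85.0 48.0 97
y 35 zmax(toward bench)  -81.1 x range 5.0 36.0 51
y 45 zmax(toward bench)  -91.3 x range 4.0 13.0 49
y 55 zmax(toward bench)  -103.4 x range 6.0 14.0 42
t 3.9 tcp [0.5872 0.0175 0.0528] head -15.0 tilt [ 0.007 -0.005 -1.   ] F [-0.6 -0.3 -0.9] j [ 0.37  0.35 -0.38  0.01 -0.83  0.94] tool delta mm [-80.2  39.2  52.3] twist None
```

```bash

python3 -m inch '[{"translation":[-10,-2,0],"twist":6,"claw":255},{"translation":[-10,-2,0],"twist":6,"claw":255},{"translation":[-10,-2,0],"twist":6,"claw":255},{"translation":[0,0,0],"twist":0,"claw":255}]'
python3 -c "
from h import *
to(.560,.029,.018,-33)"
```

```text
time_s: 4.3
tcp_pos: [0.5605, 0.0342, 0.0524]
eef_rot: [0.002, 0.957, -0.291, 0.004]
force: [0.1, 0.6, 0.5]
gripper_width: -0.004
t 4.3 tcp [0.5605 0.0342 0.0524] head -33.8 tilt [ 0.006 -0.005 -1.   ] F [0.1 0.6 0.5] j [ 0.42  0.31 -0.44  0.01 -0.81  0.56] tool delta mm [ 2.2  4.6 34.4] twist -0.8
```

```bash

python3 -m inch '[{"translation":[1,3,8],"twist":0,"claw":255},{"translation":[1,2,8],"twist":0,"claw":255},{"translation":[0,0,8],"twist":0,"claw":255},{"translation":[0,0,8],"twist":0,"claw":255},{"translation":[0,0,3],"twist":0,"claw":255}]'
python3 -c "
from h import *
to(.560,.029,.018,-33)"
```

```text
time_s: 4.8
tcp_pos: [0.5603, 0.0277, 0.0142]
eef_rot: [0.002, 0.958, -0.287, 0.004]
force: [-0.6, -0.4, -0.3]
gripper_width: -0.0
t 4.8 tcp [0.5603 0.0277 0.0142] head -33.4 tilt [ 0.006 -0.006 -1.   ] F [-0.6 -0.4 -0.3] j [ 0.4   0.36 -0.48  0.01 -0.72  0.58] tool delta mm [-1.  -0.9 -3.8] twist -0.4
```

```bash

python3 -m inch '[{"translation":[4,0,-1],"twist":0,"claw":255},{"translation":[4,0,-1],"twist":0,"claw":255},{"translation":[3,0,0],"twist":0,"claw":255},{"translation":[3,1,0],"twist":-4,"claw":255},{"translation":[3,1,0],"twist":-4,"claw":255},{"translation":[3,1,0],"twist":-4,"claw":255},{"translation":[3,1,0],"twist":-4,"claw":255}]'
python3 st.py
```

```text
time_s: 5.5
tcp_pos: [0.5766, 0.0118, 0.0153]
eef_rot: [0.003, 0.989, -0.147, 0.0]
force: [-2.9, 2.5, -1.4]
gripper_width: -0.001
t 5.5 tcp [0.5766 0.0118 0.0153] h -16.9 tool-frame rel axis (want -18,40) [-19.3  41.1] F [-2.9  2.5 -1.4] post phi if in contact -108.7 j [ 0.36  0.39 -0.43  0.01 -0.75  0.91]
```

Contact: about 4 N against the push. Continuing the arc.

```bash

python3 -m inch '[{"translation":[3,1,0],"twist":-4,"claw":255},{"translation":[3,1,0],"twist":-4,"claw":255},{"translation":[3,1,0],"twist":-4,"claw":255},{"translation":[3,1,0],"twist":-4,"claw":255},{"translation":[3,1,0],"twist":-4,"claw":255},{"translation":[3,1,0],"twist":-4,"claw":255},{"translation":[3,1,0],"twist":-4,"claw":255},{"translation":[3,1,0],"twist":-4,"claw":255}]'
python3 st.py
```

```text
time_s: 6.3
tcp_pos: [0.5946, 0.0008, 0.0154]
eef_rot: [0.002, 0.99, 0.142, -0.006]
force: [-2.9, -1.0, 0.9]
gripper_width: -0.001
t 6.3 tcp [0.5946 0.0008 0.0154] h 16.3 tool-frame rel axis (want -18,40) [-24.5  39.4] F [-2.9 -1.   0.9] post phi if in contact -83.0 j [ 0.33  0.42 -0.38  0.   -0.79  1.52]
```

```bash

python3 -m inch '[{"translation":[4,1,0],"twist":-2,"claw":255},{"translation":[4,1,0],"twist":-3,"claw":255},{"translation":[4,1,0],"twist":-4,"claw":255},{"translation":[4,1,0],"twist":-4,"claw":255},{"translation":[4,1,0],"twist":-4,"claw":255},{"translation":[4,1,0],"twist":-4,"claw":255},{"translation":[4,1,0],"twist":-4,"claw":255},{"translation":[4,1,0],"twist":-4,"claw":255}]'
python3 st.py
```

```text
time_s: 7.1
tcp_pos: [0.6202, 0.0025, 0.0156]
eef_rot: [-0.0, 0.919, 0.394, -0.014]
force: [-2.1, -3.3, 0.4]
gripper_width: -0.001
t 7.1 tcp [0.6202 0.0025 0.0156] h 46.4 tool-frame rel axis (want -18,40) [-22.   39.2] F [-2.1 -3.3  0.4] post phi if in contact -49.5 j [ 0.32  0.46 -0.31  0.   -0.83  2.06]
```

```bash

python3 -m inch '[{"translation":[4,1,0],"twist":-3,"claw":255},{"translation":[4,1,0],"twist":-3,"claw":255},{"translation":[4,1,0],"twist":-4,"claw":255},{"translation":[4,1,0],"twist":-4,"claw":255},{"translation":[4,1,0],"twist":-4,"claw":255},{"translation":[4,1,0],"twist":-4,"claw":255},{"translation":[4,1,0],"twist":-4,"claw":255}]'
python3 st.py
```

```text
time_s: 7.8
tcp_pos: [0.6384, 0.0153, 0.0157]
eef_rot: [-0.004, 0.802, 0.597, -0.019]
force: [-0.6, -2.8, -0.7]
gripper_width: -0.002
t 7.8 tcp [0.6384 0.0153 0.0157] h 73.3 tool-frame rel axis (want -18,40) [-19.9  38.8] F [-0.6 -2.8 -0.7] post phi if in contact -19.4 j [ 0.33  0.49 -0.26  0.01 -0.87  2.51]
```

```bash

python3 -m inch '[{"translation":[4,1,0],"twist":-3,"claw":255},{"translation":[4,1,0],"twist":-3,"claw":255},{"translation":[4,1,0],"twist":-3,"claw":255},{"translation":[3,1,0],"twist":-2,"claw":255},{"translation":[0,0,0],"twist":0,"claw":255}]'
python3 - <<'E'
exec(open("st.py").read())
g,M=grab("wrist"); save("wrist3.png",g["frame"],(130,80,430,300),2.6)
E
```

```text
time_s: 8.3
tcp_pos: [0.6446, 0.0252, 0.0158]
eef_rot: [-0.006, 0.738, 0.674, -0.021]
force: [-0.6, 1.0, -0.1]
gripper_width: 0.004
t 8.3 tcp [0.6446 0.0252 0.0158] h 84.8 tool-frame rel axis (want -18,40) [-16.8  39.3] F [-0.6  1.  -0.1] post phi if in contact -3.5 j [ 0.34  0.5  -0.24  0.01 -0.88  2.7 ]
```

View pics/wrist3.png

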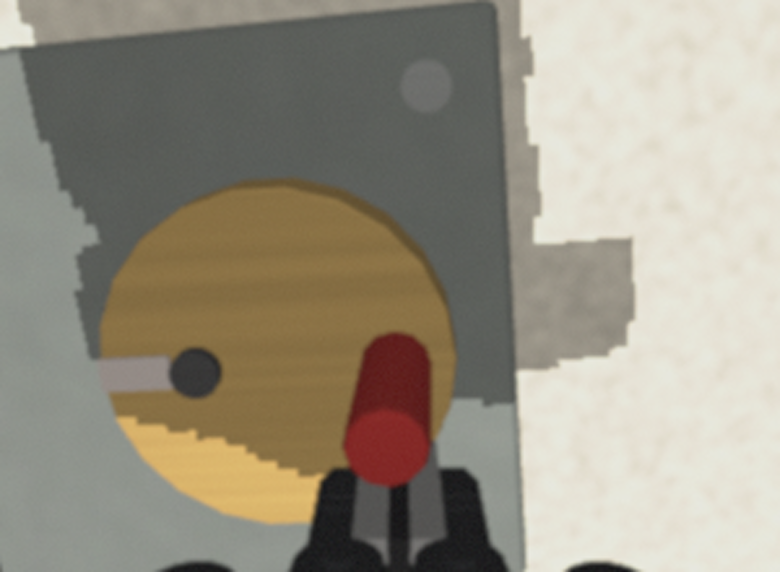

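The finger is against the post. The white stripe runs from the axis (195,372) to the rim (100,376), so the low point faces the nose side. Measuring the angle.

```bash
python3 - <<'E'
from cam import *
g,M=grab("wrist"); f=lambda u,v:(130+u/2.6,80+v/2.6)
phi(g,M,f(195,372),f(100,376))
g,M=grab("top"); save("top3.png",g["frame"],(235,155,315,280),4.8)
to(.43,.0445,.14,90)
E
```

```text
axis [0.6065 0.0455 0.028 ] low [0.5869 0.0462 0.028 ] phi post -1.9 len 0.0196
t 8.45 tcp [0.6448 0.0254 0.0158] head 84.7 tilt [-0.038 -0.019 -0.999] F [-0.7 -0.1 -0.2] j [ 0.34  0.5  -0.24  0.01 -0.88  2.7 ] tool delta mm [  -3.5 -220.  -116.2] twist -5.3
```

```bash

python3 -m inch '[{"translation":[-6,0,0],"twist":0,"claw":255},{"translation":[-6,0,0],"twist":0,"claw":255},{"translation":[0,0,-30],"twist":0,"claw":255},{"translation":[0,0,-40],"twist":0,"claw":255},{"translation":[0,0,-40],"twist":0,"claw":255},{"translation":[2,-35,-5],"twist":0,"claw":255},{"translation":[2,-40,0],"twist":0,"claw":255},{"translation":[2,-40,0],"twist":0,"claw":255},{"translation":[2,-40,0],"twist":0,"claw":255},{"translation":[0,-30,0],"twist":0,"claw":255}]'
python3 -c "
from h import *
to(.43,.0445,.018,90)"
```

```text
time_s: 9.45
tcp_pos: [0.4625, 0.0369, 0.1413]
eef_rot: [-0.005, 0.742, 0.67, -0.02]
force: [0.1, 0.2, 0.3]
gripper_width: 0.002
t 9.45 tcp [0.4625 0.0369 0.1413] head 84.2 tilt [-0.036 -0.018 -0.999] F [0.1 0.2 0.3] j [ 0.5   0.09 -0.5  -0.   -1.03  2.54] tool delta mm [  7.  -28.9 124.2] twist -5.8
```

View pics/top3.png

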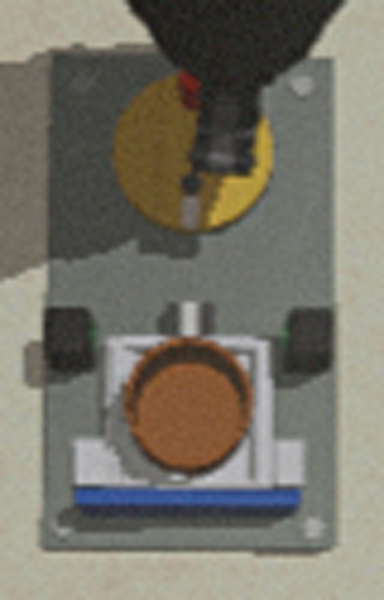

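The top view confirms the stripes line up (cam stripe at (191,215), nose at (190,315)) and the carriage hasn't moved. Going down behind the plate.

```bash

python3 -m inch '[{"translation":[4,-20,0],"twist":-3,"claw":255},{"translation":[3,-14,0],"twist":-3,"claw":255},{"translation":[0,0,35],"twist":0,"claw":255},{"translation":[0,0,35],"twist":0,"claw":255},{"translation":[0,0,30],"twist":0,"claw":255},{"translation":[0,0,15],"twist":0,"claw":255},{"translation":[0,0,0],"twist":0,"claw":255}]'
python3 -c "
from h import *
to(.454,.0445,.020,90)"
```

```text
time_s: 10.15
tcp_pos: [0.4237, 0.0452, 0.028]
eef_rot: [-0.005, 0.702, 0.712, -0.013]
force: [0.2, 0.8, 0.3]
gripper_width: -0.001
t 10.15 tcp [0.4237 0.0452 0.028 ] head 90.8 tilt [-0.025 -0.012 -1.   ] F [0.2 0.8 0.3] j [ 0.57  0.17 -0.72 -0.01 -0.71  2.59] tool delta mm [-1.  30.5  7.3] twist 0.8
```

```bash

python3 -m inch '[{"translation":[0,8,3],"twist":0,"claw":255},{"translation":[0,8,3],"twist":0,"claw":255},{"translation":[0,6,0],"twist":0,"claw":255},{"translation":[0,4,0],"twist":0,"claw":255},{"translation":[0,4,0],"twist":0,"claw":255},{"translation":[0,4,0],"twist":0,"claw":255},{"translation":[0,4,0],"twist":0,"claw":255},{"translation":[0,4,0],"twist":0,"claw":255}]'
python3 -c "
from h import *
to(.486,.0445,.020,90)"
```

```text
time_s: 10.95
tcp_pos: [0.4695, 0.0458, 0.0228]
eef_rot: [-0.005, 0.702, 0.712, -0.013]
force: [-2.4, 0.3, -0.7]
gripper_width: 0.0
t 10.95 tcp [0.4695 0.0458 0.0228] head 90.8 tilt [-0.025 -0.011 -1.   ] F [-2.4  0.3 -0.7] j [ 0.51  0.25 -0.63 -0.   -0.72  2.65] tool delta mm [-1.5 16.5  2.4] twist 0.8
```

```bash

python3 -m inch '[{"translation":[0,4,0],"twist":0,"claw":255},{"translation":[0,4,0],"twist":0,"claw":255},{"translation":[0,4,0],"twist":0,"claw":255}]'
python3 -m inch '[{"translation":[0,3,0],"twist":0,"claw":255},{"translation":[0,2,0],"twist":0,"claw":255}]'
python3 -m inch '[{"translation":[0,2,0],"twist":0,"claw":255},{"translation":[0,2,0],"twist":0,"claw":255}]'
```

```text
time_s: 11.25
tcp_pos: [0.4766, 0.0446, 0.0219]
eef_rot: [-0.008, 0.703, 0.711, -0.017]
force: [-28.2, 10.4, 23.5]
gripper_width: -0.002
time_s: 11.45
tcp_pos: [0.4755, 0.0439, 0.0213]
eef_rot: [-0.011, 0.703, 0.711, -0.021]
force: [-10.6, 4.3, 7.4]
gripper_width: -0.002
time_s: 11.65
tcp_pos: [0.4752, 0.0436, 0.0211]
eef_rot: [-0.013, 0.703, 0.71, -0.024]
force: [-13.1, 5.4, 9.6]
gripper_width: -0.002
```

Force rose early and with an upward part. I'll back off slightly and look.

```bash

python3 -m inch '[{"translation":[0,-3,0],"twist":0,"claw":255},{"translation":[0,-3,0],"twist":0,"claw":255}]'
python3 - <<'E'
from cam import *
g,M=grab("scene"); a=g["frame"][140:270,230:360]
t,Mt=grab("top"); b=t["frame"][155:285,205:335]
save("both4.png",np.hstack([a,b]),None,3)
to(.486,.0445,.02,90)
E
```

```text
time_s: 11.85
tcp_pos: [0.4706, 0.0442, 0.022]
eef_rot: [-0.013, 0.703, 0.711, -0.023]
force: [0.2, 0.4, 0.7]
gripper_width: 0.001
t 11.95 tcp [0.4704 0.0441 0.022 ] head 90.6 tilt [-0.051 -0.015 -0.999] F [-0.4 -0.1  0.9] j [ 0.5   0.26 -0.6  -0.02 -0.75  2.66] tool delta mm [ 0.3 15.7  1.2] twist 0.6
```

View pics/both4.png

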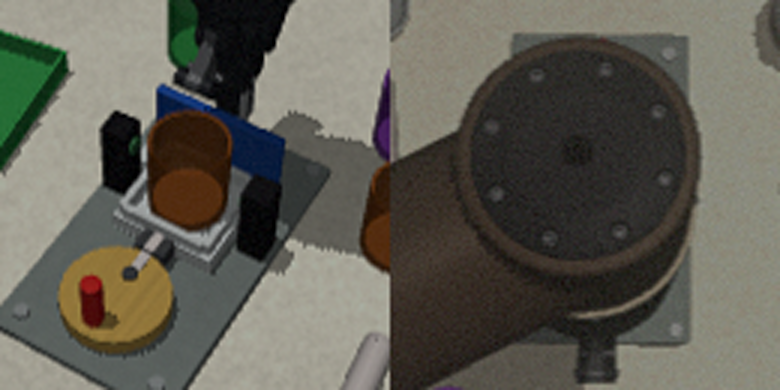

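The nose now appears to meet the cam's low stripe. I'll withdraw and measure how far the carriage moved.

```bash

python3 -m inch '[{"translation":[0,-8,0],"twist":0,"claw":255},{"translation":[0,-12,0],"twist":0,"claw":255},{"translation":[0,-6,-20],"twist":0,"claw":255},{"translation":[0,0,-40],"twist":0,"claw":255},{"translation":[0,0,-40],"twist":0,"claw":255},{"translation":[-45,0,-10],"twist":0,"claw":255},{"translation":[-45,0,0],"twist":0,"claw":255},{"translation":[-45,0,0],"twist":0,"claw":255},{"translation":[-45,0,0],"twist":0,"claw":255},{"translation":[-30,0,0],"twist":0,"claw":255}]'
python3 - <<'E'
from cam import *
t,Mt=grab("top"); save("top5.png",t["frame"],(225,155,325,280),4.8)
to(.43,.0445,.02,90)
E
```

```text
time_s: 12.95
tcp_pos: [0.4465, -0.1598, 0.1422]
eef_rot: [-0.004, 0.705, 0.709, -0.027]
force: [-0.1, 0.4, -0.4]
gripper_width: -0.003
t 13.0 tcp [ 0.446  -0.1609  0.1419] head 90.3 tilt [-0.043 -0.034 -0.998] F [-0.4 -1.9  0.6] j [ 0.1   0.1  -0.5   0.04 -1.02  3.03] tool delta mm [209.6  -9.9 115.4] twist 0.3
```

View pics/top5.png

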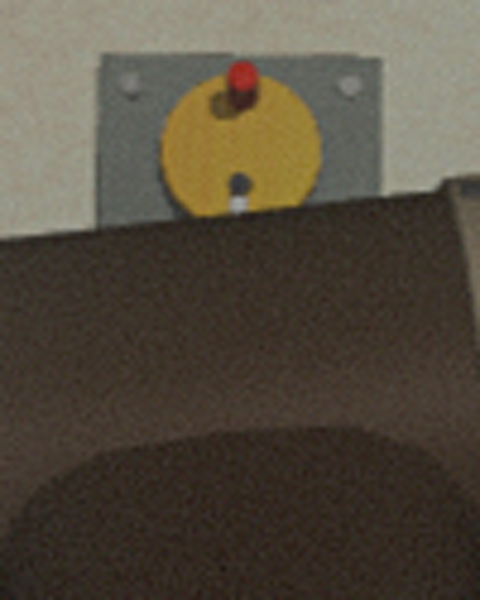

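The arm's link hides the carriage from the top camera. I'll measure travel from the scene camera's depth, comparing with the first picture.

```bash
python3 - <<'E'
from cam import *
import pickle
def an(g,M):
    h,w=g["z_map"].shape; v,u=np.mgrid[0:h,0:w]; Z=g["z_map"]
    c=np.stack([(u-g["cx"])/g["fx"]*Z,(v-g["cy"])/g["fy"]*Z,Z],-1)@M[:3,:3].T+M[:3,3]
    f=g["frame"].astype(int); roi=(Z>0)&(c[...,0]>.42)&(c[...,0]<.7)&(abs(c[...,1]-.044)<.06)
    b=roi&(f[...,2]>f[...,0]+30)&(c[...,2]>.04)&(c[...,2]<.072); print("plate front x med",np.median(c[b][:,0]).round(4),b.sum())
    a=roi&(f[...,0]>1.6*f[...,2])&(f[...,0]<f[...,1]*2.6)&(c[...,2]>.05)&(c[...,2]<.08)&(c[...,0]<.56)
    p=c[a]; A=np.c_[2*p[:,:2],np.ones(len(p))]; q=np.linalg.lstsq(A,(p[:,:2]**2).sum(1),rcond=None)[0]; print("beaker fit",q[:2].round(4),"r",np.sqrt(q[2]+q[0]**2+q[1]**2).round(4),"xmax",np.percentile(p[:,0],98).round(4),len(p))
    n=roi&(abs(c[...,1]-.044)<.007)&(c[...,2]>.02)&(c[...,2]<.033)&(c[...,0]<.585)&(c[...,0]>.53)&(f.max(-1)<200)
    print("nose-ish xmax",np.percentile(c[n][:,0],[50,90,98]).round(4))
an(*pickle.load(open("scene.pkl","rb")))
g,M=grab("scene"); an(g,M); save("scene6.png",g["frame"],(240,140,360,270),4.4)
E
```

```text
plate front x med 0.4677 213
beaker fit [0.5068 0.0426] r 0.0263 xmax 0.5303 498
nose-ish xmax [0.5537 0.5807 0.5838]
plate front x med 0.4987 221
beaker fit [0.5348 0.0451] r 0.0258 xmax 0.5596 475
nose-ish xmax [0.5744 0.5832 0.5845]
```

View pics/scene6.png

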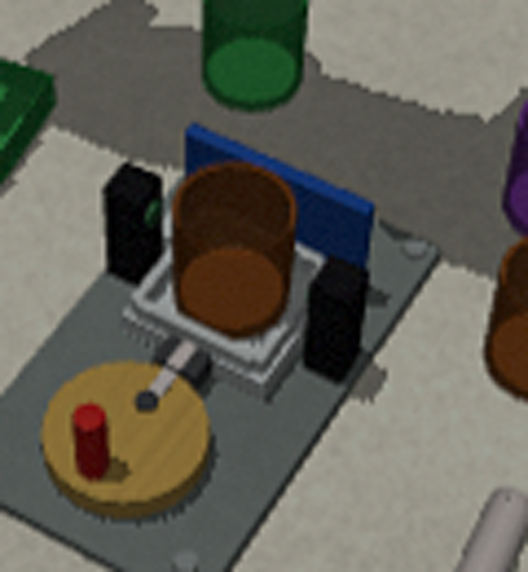

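The plate moved 31.0 mm, the beaker axis is at (0.535, 0.045) against a beam at about (0.535, 0.044), and the stripes line up. I'll ease the last joint off its limit and hand in.

```bash

python3 -m inch '[{"translation":[0,0,0],"twist":5,"claw":255},{"translation":[0,0,-10],"twist":5,"claw":255},{"translation":[0,0,0],"twist":0,"claw":255},{"translation":[0,0,0],"twist":0,"claw":255}]'
python3 - <<'E'
from h import *
to(.43,.0445,.02,90)
print(bot.finish_job())
E
```

```text
time_s: 13.45
tcp_pos: [0.4436, -0.1574, 0.1511]
eef_rot: [-0.002, 0.765, 0.644, -0.027]
force: [-0.7, -0.9, -0.1]
gripper_width: 0.001
t 13.45 tcp [ 0.4436 -0.1574  0.1511] head 80.2 tilt [-0.044 -0.032 -0.999] F [-0.7 -0.9 -0.1] j [ 0.1   0.08 -0.49  0.03 -1.05  2.85] tool delta mm [201.5 -43.  125.1] twist -9.8
the job is handed in; nothing more can be done
None
```

I turned the cam to its low point, pushed the carriage home, and handed the job in at 13.5 s. The hand-in gave no verdict.

**What I did:** with the gripper shut, I pushed the red post counter-clockwise from about +0.94 rad. The pushing force read about 3–4 N. I then pushed the blue plate forward to the stop and took the hand away.

**Last checks:**
- **Cam:** the low point was about 2° off the nose before the carriage push, and the stripes still lined up afterwards. The carriage had not moved when the cam reached its low point.
- **Carriage:** the plate moved 31.0 mm by the scene camera's depth, so it is home.
- **Beaker:** its axis is at (0.535, 0.045), within about 2 mm of the beam, and it stands upright in its nest.
- **Robot:** clear of everything, with about 1 N on the wrist.

**What disagreed or went less well:**
- **Fingertip length:** the shut fingertips really end about 32 mm short of the reported TCP, seen by both cameras. The first try therefore passed over the post without touching it, and I repeated it lower.
- **Force at the stop:** the readings after each push call peaked at 28 N forward with 23 N upward. That is below the limits, but a higher moment between readings would not show.
- **Last joint:** it reached its limit of 3.03 rad during the retreat, and I turned it back to 2.85 before handing in.
- **Other items:** I did not measure the spare beaker, dish, spoon or jar again at the end. The robot showed no sign of contact with them.

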